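Weigh the lemon on the hanging scale

ROBOT

A 6-joint arm with a two-finger parallel gripper is mounted at the origin on a cart in front of the work surface, level with it; the furniture and walls round the work are solid. World frame = base frame: x ahead of the robot, y to its left, z up, the work surface at z = 0. Lengths are in m, angles in rad, forces in N, time in s.
With the tool pointing down it reaches from about 0.3 to 0.875 m from the base axis. Payload 4.2 kg.
Tool frame: the origin (TCP) lies on the front face of the gripper's body, between the roots of the fingers; the fingertips stand 73 mm ahead of it and the grasp point (between the pads) lies 54 mm ahead of it; x points along the fingers, z is the direction in which the jaws open and shut, and the axes are right-handed (so a half turn about x gives the same grasp; the last joint's range is limited). The gripper opens to 85 mm and grips with 20 to 120 N. Pads are 22 mm wide; open, the fingers measure 114 mm over their backs; the gripper's body (76 mm by 85 mm) begins 54 mm behind the grasp point. The pads swing forward as they close: fully open they stand 13 mm farther back than shut.
Start: joints at [1.309, 0.32, 1.565, -0, 1.257, -0.02], TCP at [0.138, 0.558, 0.304] pointing down, gripper open.
Joint ranges: [-3.11, 3.11], [-0.84, 2.01], [0.21, 2.61], [-1.34, 4.49], [0.05, 2.63], [-2.56, 2.56]. Speed limits (rad/s): [2.57, 2.57, 3.14, 3.14, 3.14, 3.14].

INTERFACE

Orientations are given as a rotation vector (axis times angle).
In Python, from plant import sense, capture, sign_off gives the robot as it stands.
- The arm moves only by the tool apply_moves, never from a script. Its arguments are lists of equal length, an entry for each row: "xyz": the shift along the world's x, y, z in mm, a list of three; "turn": the turn, a rotation vector about the world's x, y, z in degrees, a list of three; "claw": the finger opening in mm, from 0 to 85.4. In form: {"xyz": [[dx, dy, dz], ...], "turn": [[ax, ay, az], ...], "claw": [claw, ...]}. A call has exactly 5 rows; each row shifts and turns the pose as measured when the row begins; what a row does not reach is not made up. A row lasts 1/8 s, in which the tool goes at most 62.5 mm and 10.7 degrees, less where a joint would pass 70% of its speed; a pose out of reach is approached as far as the arm can. A call is refused whole if a number of a shift passes 62.5 or a number of a turn 10.7, either way. A call with a gripper value outside its range is refused whole. The fingers move at their own pace and stop on an object; "grip_force" is the grip in N (left out, the last holds). Time passes only in rows, so rows that do not move let the fingers close, or fill a call up. It gives the time, the measured TCP pose, the force and the opening at its end, in the units of the state.
- sense(): the state, without advancing time (a new reading comes with each control period).
- capture(name): name is "side" or "top" or "wrist"; returns a dict with "img" (400x640x3 uint8, red, green, blue), "intrinsics" (3x3 intrinsics, pixels), "view" (4x4, takes a point from world to camera coordinates); the wrist camera has in their place "hand_eye" (4x4, takes a point from camera to tool coordinates, whose origin is the TCP and whose axes are the tool frame's). Camera axes: x right, y up, looking along -z (the intrinsics and any distortion apply to the point x, -y, -z); pixel columns grow to the right and rows downward; lengths in m; the calibration is good to about 2 mm. A picture is of the moment at which its call begins: read the wrist's pose just before it. There is no depth.
- sign_off(): hands the job in, once; it reports no verdict.
The state is a dict: "clock": time; "joint_positions": joint angles; "qvel": joint speeds; "joint_torque": joint torques, N m; "position": TCP position; "eef_rot": TCP orientation; "wrist_force": force on the tool from outside, world axes, zero at the start; "ft_torque": the same for the moment, N m; "grip_width": opening from 0.0 (shut) to 1.0 (fully open).
Only numpy, scipy, OpenCV 4.12 (cv2) and the standard library are available. Lean on these libraries where they do the work, as an engineer would, in place of code of your own. Each camera call takes 0.05 s, during which the arm holds its last target. There are 200 camera calls.

TASK

Weigh the lemon: pick up the basket with the lemon in it by its wooden grip, hang its cross bar in the hook of the spring scale and let it down slowly, without dropping it on the hook, until the pointer settles. Then let go and leave the basket hanging still and level on the scale with the lemon in it. Leave the empty basket standing where it is.

Things in the scene. Friction and masses are not known exactly. Their poses are not given: they have to be found in the camera images.
- lemon_basket_grip (a point): Centre of the wooden grip (upright block 20x20x36 mm) of the basket with the lemon, 165 mm above its underside. Square slatted wooden tray 112x112, 39 mm high; a rigid steel bail on its y sides carries a level bar, 8 mm thick, 88 long, along y, its centre line 41 mm straight below this point. x: across the bar, z: up. All rigid, alike from both sides. 0.28 to 0.42 kg and the lemon 85 g.
- empty_basket_grip (a point): Centre of the grip of the other basket, equal in all but that it is empty. The two baskets stand on the worktop left and right in front of the scale; which is where varies.
- lemon_centre (a point): Centre of the yellow lemon, about 71x53x51 mm, loose in its basket, at first 32 mm above the basket's underside; from its top to the underside of the bar are 60 mm of free height, open towards +x and -x of the basket.
- hook_seat (a point): Where the centre line of the hung bar rests in the scale's hook; sinks with it; 214 mm above the worktop unloaded. Steel strap 20 mm wide bent to a trough: floor 4 mm below this point, underside 9, lips 14 above it at 25 mm in -x and +x. x: level, to the column (front at 109, top at z 246 mm); -x is the free end: bring the basket in there, bar over the lip, tray under the strap; y: as the bar lies.
- scale_hook (a joint): How far the hook and pointer have sunk, in m: 0 unloaded (upper stop), 0.060 at the lower stop. The spring yields from about 0.7 N, then 1 mm for every 0.12 N; lightly damped. The basket with the lemon sinks it by 24 to 36 mm.
There are look-alikes about, which are no part of the job. Of the things like the part that bears lemon_centre, leave any that is orange; of the rest the smaller one is meant.

How it is judged:
At the end, for the whole second after the job is handed in: The lemon basket, lemon in it, hangs by its bar in the hook's trough (15 mm across, 20 mm along the bar, 7 mm in height), level within 0.2 rad; the hook has sunk 18 to 45 mm and rests (under 20 mm/s); the empty basket is within 30 mm of where it stood (distance between lemon_basket_grip and hook_seat below 0.06 m and x of hook_seat in the frame of lemon_basket_grip between -0.015 and 0.015 m and y of hook_seat in the frame of lemon_basket_grip between -0.02 and 0.02 m and z of hook_seat in the frame of lemon_basket_grip between -0.048 and -0.034 m and value of joint scale_hook between 0.018 and 0.045 m and velocity of joint scale_hook between -0.02 and 0.02 m/s and angle between lemon_basket_grip's own z axis and vertical below 0.2 rad and distance between lemon_centre and lemon_basket_grip below 0.155 m and distance of empty_basket_grip from where it was at the start of the episode below 0.03 m); the robot touches nothing.
It fails at once if The load is dropped on the hook or let go too early (the hook sinks faster than 0.25 m/s) (velocity of joint scale_hook above 0.25 m/s).
It fails at once if The empty basket is shoved or lifted (more than 30 mm) (distance of empty_basket_grip from where it was at the start of the episode above 0.03 m).
It also fails if it takes over 51 s, if anything falls off the work surface, if the arm or the gripper's body presses on something with over 40 N, if the wrist force passes 120 N, or if a joint passes its speed limit or range.

## Working session

There is one attempt and no reset: what is moved stays moved. The work goes in short steps, Python scripts to look and compute and a tool call to move; the robot and the scene stay as the last step left them, time stands still between calls to the robot, and variables do not carry over. Pictures are saved under pics/ and viewed, about 8 in all and at most 12, crops included, and the job is handed in when it is done.

Besides the shell and the picture viewer there is one more tool, called as a command line: name --argument value ..., lists and objects as JSON in quotes. apply_moves: Moves the arm, as the interface text tells. Its arguments: {"type":"object","properties":{"xyz":{"type":"array"},"turn":{"type":"array"},"claw":{"type":"array"},"grip_force":{"type":"number"}},"required":["xyz","turn","claw"]}

```bash
mkdir -p pics; python3 - <<'E'
from plant import sense,capture
import cv2,numpy as np,pickle
s=sense();print(s)
d={n:capture(n) for n in("side","top")}
pickle.dump(d,open("c.pkl","wb"))
for n in d:
    cv2.imwrite(f"pics/{n}0.png",d[n]["img"][:,:,::-1]);print(n,d[n]["intrinsics"],d[n]["view"],d[n].keys())
E
```

```text
{'clock': 0.0, 'joint_positions': array([ 1.30897637e+00,  3.20289194e-01,  1.56569835e+00,  2.03078119e-05,
        1.25740233e+00, -1.99713247e-02]), 'qvel': array([-0.00012776, -0.00056119, -0.00014094, -0.00090313,  0.0023661 ,
       -0.00072095]), 'joint_torque': array([-1.54436566e-03, -4.15515089e+01, -2.34157151e+01, -2.64612781e-04,
        8.69763899e-03,  1.00605868e-05]), 'position': array([0.13759722, 0.55792508, 0.3030762 ]), 'eef_rot': array([-1.03031459,  1.31543683,  1.02853779]), 'wrist_force': array([ 0.25894073,  0.29064139, -0.66186427]), 'ft_torque': array([0.06561079, 0.02382751, 0.03466009]), 'grip_width': 1.0029776026257018}
side [[411.63567774   0.         323.39497618]
 [  0.         411.63567774 200.65752457]
 [  0.           0.           1.        ]] [[ 0.99979497  0.02005739 -0.0027799  -0.48029149]
 [-0.00613592  0.43092127  0.90236867 -0.13331727]
 [ 0.01929708 -0.90216659  0.43095599 -0.9477046 ]
 [ 0.          0.          0.          1.        ]] dict_keys(['img', 'intrinsics', 'view'])
top [[459.81675596   0.         317.88066532]
 [  0.         459.81675596 195.88786574]
 [  0.           0.           1.        ]] [[-0.01433327 -0.99957551 -0.02536435  0.0371366 ]
 [ 0.99578573 -0.0165678   0.09020135 -0.45861146]
 [-0.09058329 -0.02396458  0.99560051 -1.25029923]
 [ 0.          0.          0.          1.        ]] dict_keys(['img', 'intrinsics', 'view'])
```

View pics/side0.png

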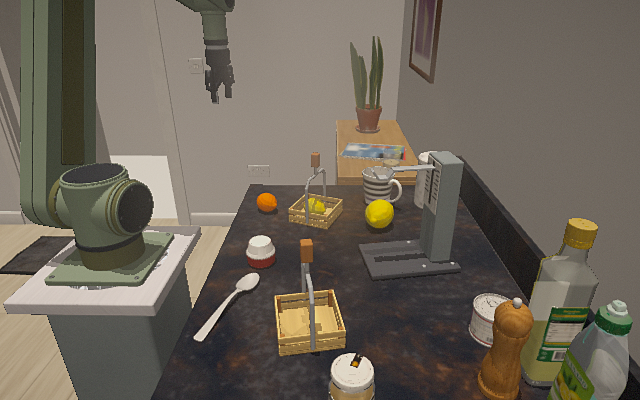

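View pics/top0.png

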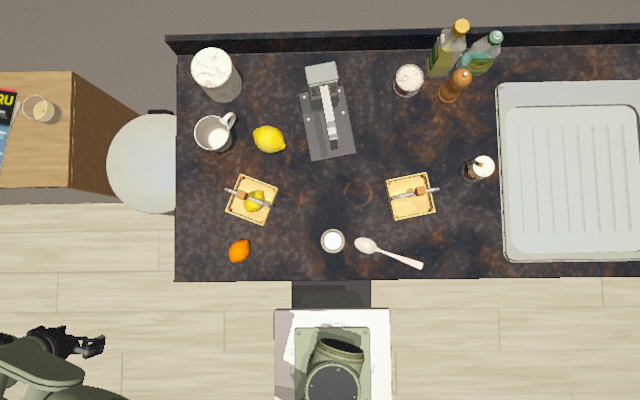

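The views show two baskets: the lemon basket at top (252,199), side (316,208), and the empty one at top (410,195), side (308,320). There are three lemon-like things in the top view: yellow in the basket (254,200), a larger yellow one (268,139), and an orange one (239,250). The smaller non-orange one in the basket fits. I'll confirm that with an enlarged crop.

```bash
python3 - <<'E'
import pickle,cv2,numpy as np
d=pickle.load(open("c.pkl","rb"))
f=lambda n,x,y,w,h:cv2.resize(d[n]["img"][y:y+h,x:x+w,::-1],(400,300),interpolation=cv2.INTER_CUBIC)
m=np.vstack([np.hstack([f("top",215,125,100,75+15)[:, :],f("side",260,140,160,120)]),np.hstack([f("top",280,55,160,120),f("side",350,140,160,120)])])
cv2.imwrite("pics/crop1.png",m)
for n in d:
    im=d[n]["img"];hsv=cv2.cvtColor(im,cv2.COLOR_RGB2HSV)
    for nm,lo,hi in(("wood",(6,110,60),(14,200,255)),("yel",(22,190,120),(32,255,255))):
        k,_,st,c=cv2.connectedComponentsWithStats(cv2.inRange(hsv,lo,hi))
        print(n,nm,[(c[i].round(1).tolist(),st[i].tolist()) for i in range(1,k) if st[i,4]>25])
E
```

```text
side wood [([437.9, 18.7], [435, 0, 7, 39, 92]), ([413.6, 66.5], [409, 62, 12, 9, 35]), ([371.7, 117.7], [362, 105, 20, 24, 249]), ([305.8, 253.1], [300, 242, 13, 21, 199]), ([329.7, 299.0], [328, 292, 5, 15, 50]), ([278.6, 304.7], [277, 299, 4, 14, 40]), ([491.9, 350.5], [486, 347, 11, 8, 27]), ([234.3, 363.6], [231, 361, 9, 6, 29]), ([480.3, 371.5], [473, 361, 14, 25, 83]), ([420.9, 368.3], [415, 363, 14, 11, 52]), ([442.8, 370.6], [436, 363, 17, 17, 132]), ([466.7, 384.4], [462, 379, 10, 12, 62]), ([477.0, 395.3], [471, 390, 14, 10, 86])]
side yel [([310.9, 200.0], [308, 198, 7, 7, 27]), ([319.4, 206.2], [315, 200, 10, 12, 83]), ([379.6, 212.9], [365, 200, 29, 28, 595]), ([584.5, 245.3], [575, 241, 17, 8, 47]), ([571.8, 315.4], [564, 315, 17, 2, 26])]
top wood [([438.0, 92.9], [429, 80, 21, 24, 92]), ([81.9, 89.5], [76, 85, 11, 11, 32]), ([452.1, 93.7], [440, 84, 21, 17, 59]), ([99.8, 91.9], [94, 86, 15, 12, 30]), ([89.6, 103.7], [82, 99, 15, 11, 51]), ([454.4, 107.3], [445, 102, 18, 15, 48]), ([107.8, 110.8], [105, 106, 8, 12, 30]), ([126.1, 112.7], [122, 106, 10, 16, 39]), ([93.2, 115.6], [75, 109, 36, 17, 116]), ([116.1, 116.9], [111, 110, 10, 17, 36]), ([436.9, 118.4], [433, 114, 9, 9, 36]), ([96.9, 133.0], [82, 120, 29, 26, 142]), ([78.9, 132.8], [74, 127, 11, 12, 48]), ([86.5, 130.3], [83, 126, 9, 10, 27]), ([79.7, 148.0], [74, 143, 13, 11, 43]), ([79.7, 159.7], [73, 156, 12, 11, 33]), ([96.1, 165.3], [93, 159, 9, 13, 34]), ([103.6, 172.0], [100, 167, 7, 13, 26]), ([249.4, 172.3], [244, 167, 12, 11, 58]), ([99.1, 183.7], [88, 172, 22, 23, 89])]
top yel [([5.8, 99.3], [0, 94, 14, 11, 84]), ([270.2, 137.1], [253, 126, 33, 26, 442]), ([256.7, 194.7], [248, 191, 16, 10, 95]), ([249.2, 205.9], [245, 199, 12, 13, 91])]
```

View pics/crop1.png

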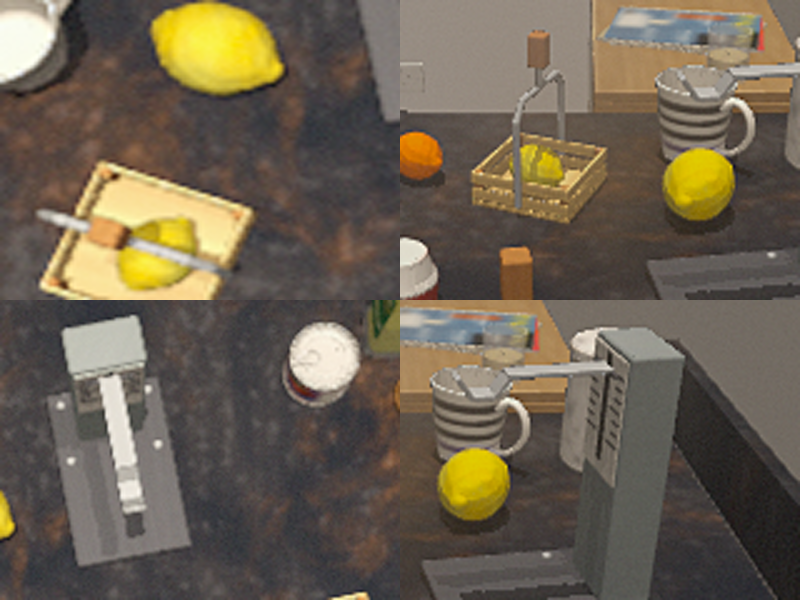

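The crop confirms the smaller yellow lemon sits in the left basket. Its grip is at about top (241.8,194.6), side (315,160). The hook trough is at about top (332,128), side (383,173). Next I'll triangulate both.

```bash
cat >h.py <<'E'
import numpy as np,cv2,pickle
from scipy.spatial.transform import Rotation as R
def ray(c,p,pose=None):
    K=c["intrinsics"];x=np.linalg.solve(K,[p[0],p[1],1]);v=np.array([x[0],-x[1],-1.])
    T=np.linalg.inv(c["view"]) if "view" in c else pose@c["hand_eye"]
    d=T[:3,:3]@v;return T[:3,3],d/np.linalg.norm(d)
def plane(c,p,z,pose=None):
    o,d=ray(c,p,pose);return o+d*(z-o[2])/d[2]
def tri(a,b):
    A=sum(np.eye(3)-np.outer(d,d) for o,d in(a,b));B=sum((np.eye(3)-np.outer(d,d))@o for o,d in(a,b));return np.linalg.solve(A,B)
def proj(c,P,pose=None):
    T=c["view"] if "view" in c else np.linalg.inv(pose@c["hand_eye"])
    q=T[:3,:3]@P+T[:3,3];u=c["intrinsics"]@[q[0],-q[1],-q[2]];return u[:2]/u[2]
def pose(s):
    T=np.eye(4);T[:3,:3]=R.from_rotvec(s["eef_rot"]).as_matrix();T[:3,3]=s["position"];return T
E
python3 - <<'E'
from h import *
d=pickle.load(open("c.pkl","rb"));t,s=d["top"],d["side"];np.set_printoptions(precision=4,suppress=True)
print("grip",tri(ray(t,(241.8,194.6)),ray(s,(315.2,160))),plane(t,(241.8,194.6),.175))
a,b=plane(t,(225,189),.12),plane(t,(273,206.6),.04);print("bail",a,b)
print("tray lf corners",[plane(t,(215+x/4,125+y/3.333),.039) for x,y in((100,165),(253,212),(42,285))])
print("hook",tri(ray(t,(332,128)),ray(s,(383,173))))
for n,p in(("floor",(331.6,127)),("lip",(280+135/2.5,55+210/2.5))):print(n,plane(t,p,.214))
print("column top L,R front",plane(t,(280+70/2.5,55+70/2.5),.246),plane(t,(280+147/2.5,55+62/2.5),.246))
print("base corners",[plane(t,(280+x/2.5,55+(y-300)/2.5),.01) for x,y in((80,565),(190,543),(45,408))])
print("empty",tri(ray(t,(412,192)),ray(s,(306,251))))
T=pose(sense()) if 0 else None
from plant import sense
print(pose(sense()))
E
```

```text
grip [0.4539 0.2141 0.1645] [0.4514 0.212  0.175 ]
bail [0.4719 0.2658 0.12  ] [0.4301 0.1523 0.04  ]
tray lf corners [array([0.5201, 0.243 , 0.039 ]), array([0.4793, 0.1378, 0.039 ]), array([0.4216, 0.2827, 0.039 ])]
hook [ 0.6017 -0.0104  0.2188]
floor [ 0.6053 -0.0095  0.214 ]
lip [ 0.5762 -0.0147  0.214 ]
column top L,R front [0.7028 0.0438 0.246 ] [ 0.7088 -0.0279  0.246 ]
base corners [array([0.5588, 0.0454, 0.01  ]), array([ 0.5815, -0.0785,  0.01  ]), array([0.7404, 0.0829, 0.01  ])]
empty [ 0.4543 -0.2049  0.1553]
[[-0.0004 -0.9709  0.2394  0.1376]
 [-0.0016  0.2394  0.9709  0.558 ]
 [-1.      0.     -0.0016  0.3032]
 [ 0.      0.      0.      1.    ]]
```

Basket grip is about (0.4525, 0.213, 0.165) with yaw about -21.5°. The tray side measures 113 mm against the given 112. Hook seat is about (0.601, -0.011, 0.214) with yaw about +10.5°. Moving above the grip for a closer look.

apply_moves --xyz '[[40,-43,7],[40,-43,7],[40,-43,7],[40,-43,7],[40,-43,7]]' --turn '[[0,0,-1],[0,0,-1],[0,0,-1],[0,0,-1],[0,0,-1]]' --claw '[85,85,85,85,85]'

```text
clock: 0.72
position: [0.3396, 0.3386, 0.3358]
eef_rot: [-0.971, 1.35, 0.966]
wrist_force: [1.4, 0.3, 0.6]
grip_width: 1.0
```

apply_moves --xyz '[[38,-42,8],[38,-42,8],[36,-40,8],[0,0,0],[0,0,0]]' --turn '[[0,0,-1],[0,0,-1],[0,0,-1],[0,0,0],[0,0,0]]' --claw '[85,85,85,85,85]'

```text
clock: 1.35
position: [0.4559, 0.2069, 0.3592]
eef_rot: [-0.925, 1.374, 0.921]
wrist_force: [0.0, 0.7, -0.3]
grip_width: 0.993
```

```bash
python3 - <<'E'
from h import *
from plant import sense,capture
np.set_printoptions(precision=4,suppress=True)
s=sense();T=pose(s);c=capture("wrist");pickle.dump((T,c),open("w1.pkl","wb"))
cv2.imwrite("pics/w1.png",c["img"][:,:,::-1]);print(T,s["clock"],c["hand_eye"],c["intrinsics"])
print(proj(c,np.array([.4525,.213,.183]),T))
E
```

```text
[[-0.0045 -0.9273  0.3744  0.4559]
 [-0.0058  0.3744  0.9273  0.2069]
 [-1.      0.002  -0.0071  0.3592]
 [ 0.      0.      0.      1.    ]] 1.35 [[-0.      0.3045 -0.9525 -0.0694]
 [-0.0007  0.9525  0.3045  0.0762]
 [ 1.      0.0007  0.0002 -0.0009]
 [ 0.      0.      0.      1.    ]] [[294.3837   0.     316.5735]
 [  0.     294.3837 198.6676]
 [  0.       0.       1.    ]]
[324.1241 190.5849]
```

View pics/w1.png

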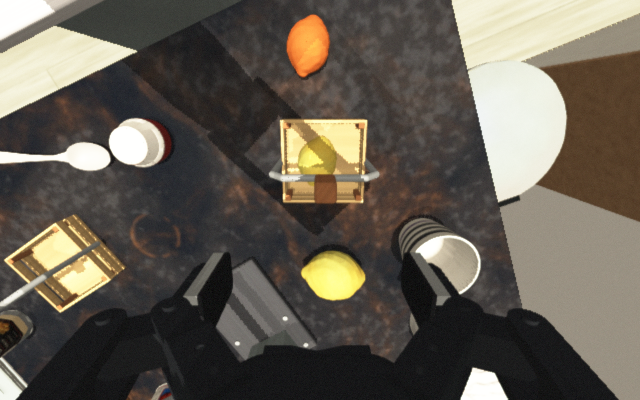

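The wrist view shows the grip at (325,189) and the bail and tray level in the image, so yaw is aligned. The first estimate predicted (324,190).

```bash
python3 - <<'E'
from h import *
np.set_printoptions(precision=4,suppress=True)
T,c=pickle.load(open("w1.pkl","rb"));hsv=cv2.cvtColor(c["img"],cv2.COLOR_RGB2HSV)
m=cv2.inRange(hsv,(4,110,50),(16,220,255))[170:212,305:345]
k,_,st,ce=cv2.connectedComponentsWithStats(m)
for i in range(1,k):
  if st[i,4]>30:
    x,y,w,h,a=st[i];x+=305;y+=170;print(x,y,w,h,a,ce[i]+[305,170],plane(c,ce[i]+[305,170],.17,T))
for z in (.147,.183): print([proj(c,np.array([.4525,.213,0])+[dx*.93+dy*.37,-dx*.37+dy*.93,z],T) for dx in(-.01,.01) for dy in (-.01,.01)])
E
```

```text
314 174 23 31 638 [325.0063 189.2915] [0.4552 0.213  0.17  ]
[array([313.2327, 170.5422]), array([333.7785, 170.4564]), array([313.4179, 190.2928]), array([333.5389, 190.2202])]
[array([312.4824, 179.4139]), array([335.82  , 179.3224]), array([312.7098, 201.5764]), array([335.5008, 201.5016])]
```

apply_moves --xyz '[[0,3,-45],[0,3,-45],[0,0,-35],[0,0,-13],[0,0,0]]' --turn '[[0,0,0],[0,0,0],[0,0,0],[0,0,0],[0,0,0]]' --claw '[85,85,85,85,85]' --grip_force 60

```text
clock: 2.02
position: [0.4519, 0.2186, 0.2186]
eef_rot: [-0.933, 1.367, 0.929]
wrist_force: [0.4, 0.2, -0.9]
grip_width: 0.996
```

apply_moves --xyz '[[4,-6,0],[0,0,0],[0,0,0],[0,0,0],[0,0,0]]' --turn '[[0,0,-0.5],[0,0,0],[0,0,0],[0,0,0],[0,0,0]]' --claw '[85,85,50,15,15]' --grip_force 60

```text
clock: 2.65
position: [0.458, 0.2131, 0.2228]
eef_rot: [-0.926, 1.362, 0.92]
wrist_force: [-0.6, 0.3, 0.4]
grip_width: 0.377
```

apply_moves --xyz '[[0,0,0],[0,0,0],[0,0,0],[0,0,0],[0,0,0]]' --turn '[[0,0,0],[0,0,0],[0,0,0],[0,0,0],[0,0,0]]' --claw '[10,10,10,10,10]'

```text
clock: 3.28
position: [0.4579, 0.2129, 0.2229]
eef_rot: [-0.927, 1.362, 0.92]
wrist_force: [0.4, -1.3, 0.6]
grip_width: 0.225
```

Closed to about 19 mm on the 20 mm grip. Lifting gently.

apply_moves --xyz '[[0,0,6],[0,0,15],[0,0,25],[0,0,30],[0,0,30]]' --turn '[[0,0,0],[0,0,0],[0,0,0],[0,0,0],[0,0,0]]' --claw '[10,10,10,10,10]'

```text
clock: 3.9
position: [0.4552, 0.2121, 0.3298]
eef_rot: [-0.926, 1.373, 0.923]
wrist_force: [0.2, 0.1, -4.8]
grip_width: 0.223
```

apply_moves --xyz '[[0,0,22],[0,0,10],[0,-10,0],[5,-18,0],[5,-25,0]]' --turn '[[0,0,0],[0,0,0],[0,0,1],[0,0,2],[0,0,3]]' --claw '[10,10,10,10,10]'

```text
clock: 4.53
position: [0.4643, 0.1576, 0.3642]
eef_rot: [-1.012, 1.33, 1.008]
wrist_force: [0.0, -0.4, -3.4]
grip_width: 0.223
```

```bash
python3 - <<'E'
from h import *
from plant import sense
np.set_printoptions(precision=4,suppress=True)
s=sense();print(s["wrist_force"],s["ft_torque"],s["joint_positions"]);print(pose(s))
E
```

```text
[ 0.0394 -0.4059 -3.3677] [-0.0576 -0.0834 -0.0106] [ 0.3057  0.1523  1.6379 -0.0038  1.3559 -0.9957]
[[-0.0032 -0.9642  0.2653  0.4643]
 [-0.0049  0.2653  0.9641  0.1576]
 [-1.      0.0017 -0.0056  0.3642]
 [ 0.      0.      0.      1.    ]]
```

apply_moves --xyz '[[6,-28,0],[6,-28,0],[6,-28,0],[6,-28,0],[6,-26,0]]' --turn '[[0,0,3.5],[0,0,4],[0,0,4],[0,0,4],[0,0,4]]' --claw '[10,10,10,10,10]'

```text
clock: 5.15
position: [0.4914, 0.012, 0.3577]
eef_rot: [-1.273, 1.186, 1.278]
wrist_force: [-0.0, 0.4, -4.4]
grip_width: 0.223
```

apply_moves --xyz '[[6,-20,0],[5,-12,0],[2,-5,0],[0,0,0],[0,0,0]]' --turn '[[0,0,3],[0,0,2],[0,0,1],[0,0,0],[0,0,0]]' --claw '[10,10,10,10,10]'

```text
clock: 5.78
position: [0.5018, -0.0294, 0.3527]
eef_rot: [-1.345, 1.139, 1.364]
wrist_force: [0.4, -0.1, -4.4]
grip_width: 0.222
```

```bash
python3 - <<'E'
from h import *
from plant import sense,capture
np.set_printoptions(precision=4,suppress=True)
s=sense();print(s["wrist_force"],s["ft_torque"]);T=pose(s);print(T,np.degrees(np.arctan2(-T[0,2],T[1,2])))
d={"T":T}
for n in("wrist","side","top"): d[n]=capture(n)
pickle.dump(d,open("d2.pkl","wb"))
m=np.zeros((600,800,3),np.uint8)
m[:300,:400]=cv2.resize(d["wrist"]["img"],(400,250))[0:250].repeat(1,0) if 0 else cv2.resize(d["wrist"]["img"][0:400,53:586],(400,300))
m[:300,400:]=cv2.resize(d["top"]["img"][60:210,250:450],(400,300),interpolation=2)
m[300:]=cv2.resize(d["side"]["img"][90:240,270:470],(800,600),interpolation=2)[150:450] if 0 else cv2.resize(d["side"]["img"][110:230,250:570],(800,300),interpolation=2)
cv2.imwrite("pics/d2.png",m[:,:,::-1])
E
```

```text
[ 0.3668 -0.0593 -4.4313] [ 0.0174 -0.1296  0.0353]
[[-0.0244 -0.9813 -0.1908  0.5018]
 [-0.0126 -0.1906  0.9816 -0.0294]
 [-0.9996  0.0264 -0.0077  0.3527]
 [ 0.      0.      0.      1.    ]] 11.0009357129506
```

View pics/d2.png

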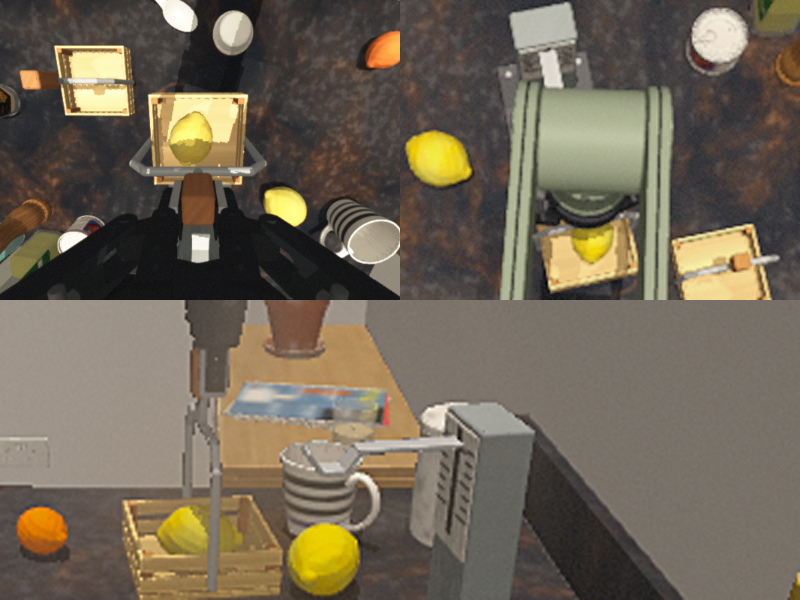

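The basket is held level with the lemon in it. The trough is visible in the side crop with lips at (305,447) and (360,450), and it stays clear of the bar.

```bash
python3 - <<'E'
from h import *
np.set_printoptions(precision=4,suppress=True)
d=pickle.load(open("d2.pkl","rb"));s=d["side"];im=s["img"]
print([plane(s,(250+x/2.5,110+(y-300)/2.5),z) for x,y,z in((305,447,.228),(360,448,.228),(318,470,.209),(348,470,.209))])
x=np.array([np.cos(.183),np.sin(.183),0]);y=np.array([-x[1],x[0],0]);S=np.array([.601,-.011,.214])
im=cv2.resize(im[110:230,250:570],(800,300),interpolation=2).copy()
pr=lambda P:((proj(s,P)-[250,110])*2.5).astype(int)
for e in(-.01,.01):
  cv2.polylines(im,[np.array([pr(S+a*x+e*y+[0,0,b]) for a,b in((-.025,.014),(-.012,-.004),(.012,-.004),(.025,.014))])],False,(255,0,0) if e<0 else (0,255,0),1)
T=d["T"];B=T[:3,3]+.099*T[:3,0];cv2.line(im,tuple(pr(B-.044*T[:3,2])),tuple(pr(B+.044*T[:3,2])),(255,0,255),1)
cv2.imwrite("pics/d3.png",np.vstack([cv2.resize(im[60:240,150:550],(800,360),interpolation=2)])[:,:,::-1])
E
```

```text
[array([ 0.5791, -0.0111,  0.228 ]), array([ 0.623 , -0.0127,  0.228 ]), array([ 0.5903, -0.0133,  0.209 ]), array([ 0.6146, -0.013 ,  0.209 ])]
```

View pics/d3.png

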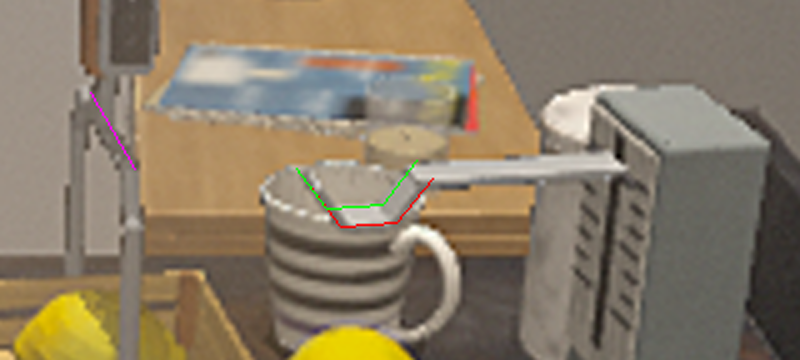

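apply_moves --xyz '[[5,1,6],[12,2,2],[20,4,1],[20,4,1],[18,3,1]]' --turn '[[0.4,-0.7,0],[0.3,-0.7,0],[0,0,0],[0,0,0],[0,0,0]]' --claw '[10,10,10,10,10]'

```text
clock: 6.55
position: [0.5811, -0.0137, 0.3663]
eef_rot: [-1.354, 1.106, 1.344]
wrist_force: [0.3, -0.3, -4.7]
grip_width: 0.225
```

apply_moves --xyz '[[12,2,1],[6,1,0],[0,0,0],[0,0,0],[0,0,0]]' --turn '[[0,0,0],[0,0,0],[0,0,0],[0,0,0],[0,0,0]]' --claw '[10,10,10,10,10]'

```text
clock: 7.18
position: [0.6007, -0.0103, 0.3669]
eef_rot: [-1.353, 1.106, 1.345]
wrist_force: [-0.1, 0.1, -4.1]
grip_width: 0.224
```

```bash
python3 - <<'E'
from h import *
from plant import sense
np.set_printoptions(precision=4,suppress=True)
s=sense();print(s["wrist_force"]);T=pose(s);print(T,np.degrees(np.arctan2(-T[0,2],T[1,2])),T[:3,3]+.099*T[:3,0])
E
```

```text
[-0.1229  0.0555 -4.0563]
[[ 0.0069 -0.9813 -0.1925  0.6007]
 [ 0.0011 -0.1925  0.9813 -0.0103]
 [-1.     -0.007  -0.0003  0.3669]
 [ 0.      0.      0.      1.    ]] 11.100489030767662 [ 0.6014 -0.0102  0.2679]
```

apply_moves --xyz '[[0,0,-8],[0,0,-12],[0,0,-12],[0,0,-6],[0,0,0]]' --turn '[[0,0,0],[0,0,0],[0,0,0],[0,0,0],[0,0,0]]' --claw '[10,10,10,10,10]'

```text
clock: 7.8
position: [0.5995, -0.0104, 0.3253]
eef_rot: [-1.352, 1.107, 1.347]
wrist_force: [-1.5, 0.3, -3.8]
grip_width: 0.225
```

```bash
python3 - <<'E'
from h import *
from plant import sense,capture
np.set_printoptions(precision=4,suppress=True)
s=sense();print(s["wrist_force"]);T=pose(s);print(T[:3,0],T[:3,3]+.099*T[:3,0])
c=capture("side");cv2.imwrite("pics/e1.png",cv2.resize(c["img"][110:230,310:470,::-1],(800,600),interpolation=2))
E
```

```text
[-1.4658  0.3356 -3.7906]
[ 0.0045  0.0012 -1.    ] [ 0.5999 -0.0103  0.2263]
```

View pics/e1.png

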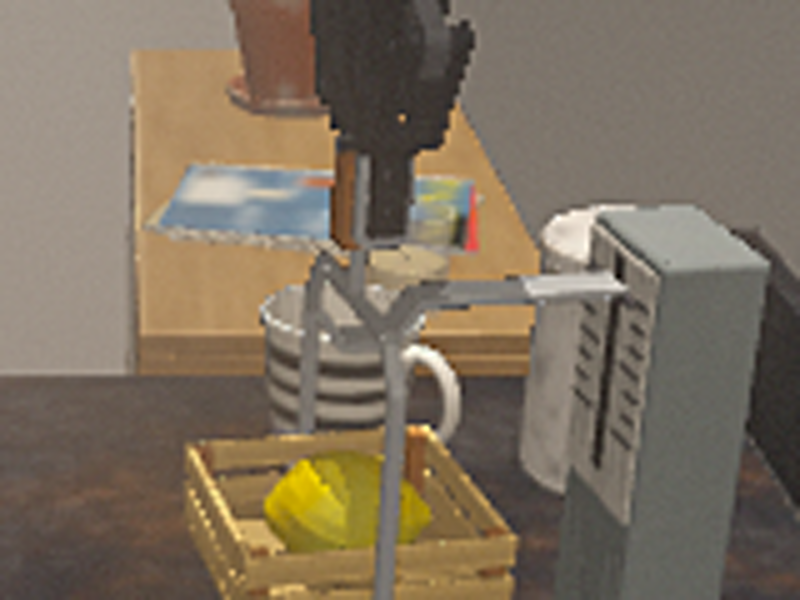

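The bar is over the trough and inside both lips, with the strap between the bail legs. Lowering slowly now.

apply_moves --xyz '[[0,0,-3],[0,0,-3],[0,0,-3],[0,0,-3],[0,0,-3]]' --turn '[[0,0,0],[0,0,0],[0,0,0],[0,0,0],[0,0,0]]' --claw '[10,10,10,10,10]'

```text
clock: 8.48
position: [0.6002, -0.0105, 0.3111]
eef_rot: [-1.354, 1.105, 1.344]
wrist_force: [-0.9, -0.2, -4.4]
grip_width: 0.222
```

apply_moves --xyz '[[0,0,-3],[0,0,-3],[0,0,-3],[0,0,-3],[0,0,-3]]' --turn '[[0,0,0],[0,0,0],[0,0,0],[0,0,0],[0,0,0]]' --claw '[10,10,10,10,10]'

```text
clock: 9.1
position: [0.6002, -0.0104, 0.2961]
eef_rot: [-1.354, 1.105, 1.343]
wrist_force: [-0.9, 0.6, -2.2]
grip_width: 0.226
```

apply_moves --xyz '[[0,0,-3],[0,0,-3],[0,0,-3],[0,0,-2],[0,0,0]]' --turn '[[0,0,0],[0,0,0],[0,0,0],[0,0,0],[0,0,0]]' --claw '[10,10,10,10,10]'

```text
clock: 9.72
position: [0.6002, -0.0105, 0.2849]
eef_rot: [-1.355, 1.104, 1.343]
wrist_force: [-0.9, -0.3, -0.3]
grip_width: 0.226
```

```bash
python3 - <<'E'
from plant import sense,capture
import numpy as np,cv2
F=[]
for i in range(6): capture("side");F.append(sense()["wrist_force"])
print(np.mean(F,0),np.std(F,0),sense()["position"],sense()["clock"])
E
```

```text
[-0.89807845  0.15122252 -0.61961778] [0.56074204 0.2373086  0.5941994 ] [ 0.60015836 -0.01046456  0.28503585] 10.025
```

apply_moves --xyz '[[0,0,-2],[0,0,-1],[0,0,0],[0,0,0],[0,0,0]]' --turn '[[0,0,0],[0,0,0],[0,0,0],[0,0,0],[0,0,0]]' --claw '[10,10,10,10,10]'

```text
clock: 10.65
position: [0.6001, -0.0104, 0.282]
eef_rot: [-1.355, 1.104, 1.343]
wrist_force: [-1.1, -0.2, -0.0]
grip_width: 0.225
```

```bash
python3 - <<'E'
from plant import sense,capture
import numpy as np,cv2
F=[]
for i in range(12): c=capture("side");F.append(sense()["wrist_force"])
print(np.mean(F,0),np.std(F,0),sense()["position"],sense()["ft_torque"])
cv2.imwrite("pics/f1.png",cv2.resize(c["img"][110:230,310:470,::-1],(800,600),interpolation=2))
E
```

```text
[-1.27891636  0.15812166 -0.13079275] [0.60717104 0.52800002 0.51926557] [ 0.60014722 -0.01044982  0.28197222] [ 0.04225     0.25932894 -0.02231951]
```

View pics/f1.png

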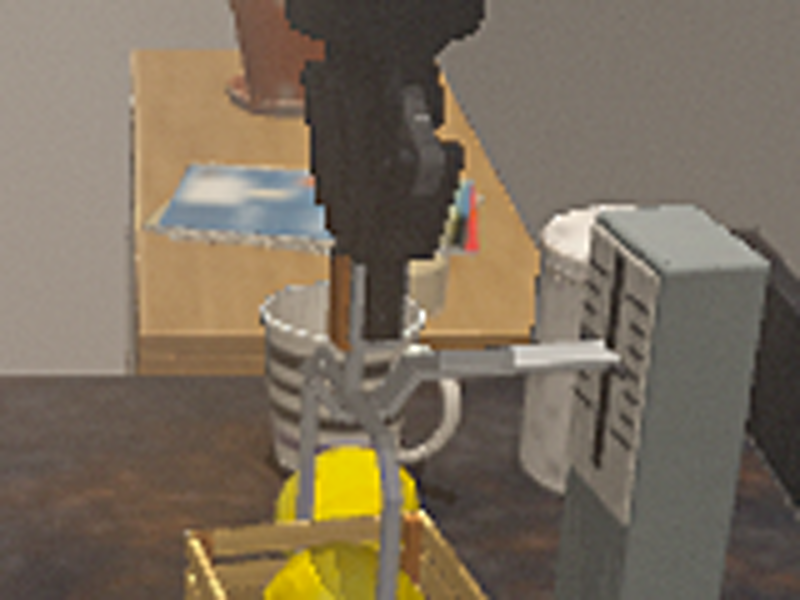

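Nearly all the weight is on the hook (Fz about -0.1 N), but a -1.3 N side force remains. I'll shift a little in -x to relieve it.

apply_moves --xyz '[[-2,0,0],[-1,0,-1],[0,0,0],[0,0,0],[0,0,0]]' --turn '[[0,0,0],[0,0,0],[0,0,0],[0,0,0],[0,0,0]]' --claw '[10,10,10,10,10]'

```text
clock: 11.88
position: [0.599, -0.0104, 0.2819]
eef_rot: [-1.358, 1.099, 1.337]
wrist_force: [1.0, 0.8, -1.8]
grip_width: 0.223
```

```bash
python3 - <<'E'
from plant import sense,capture
import numpy as np,cv2
F=[]
for i in range(12): c=capture("side");s=sense();F.append(np.r_[s["wrist_force"],s["ft_torque"]])
print(np.mean(F,0).round(3),np.std(F,0).round(2),sense()["position"])
E
```

```text
[ 0.982  0.001  0.055  0.047 -0.147 -0.011] [0.42 0.47 0.47 0.03 0.02 0.03] [ 0.59901443 -0.01046731  0.28194062]
```

The side force flipped sign (+1.0 N) for a 1 mm shift, so it is friction in the seat and vertical force is about 0. Releasing gently.

apply_moves --xyz '[[0.4,0,0],[0,0,0],[0,0,0],[0,0,0],[0,0,0]]' --turn '[[0,0,0],[0,0,0],[0,0,0],[0,0,0],[0,0,0]]' --claw '[17,19,21,24,27]' --grip_force 20

```text
clock: 13.1
position: [0.5988, -0.0106, 0.2817]
eef_rot: [-1.358, 1.101, 1.339]
wrist_force: [-0.7, 0.0, 0.0]
grip_width: 0.315
```

apply_moves --xyz '[[0,0,0],[0,0,0],[0,0,0],[0,0,0],[0,0,0]]' --turn '[[0,0,0],[0,0,0],[0,0,0],[0,0,0],[0,0,0]]' --claw '[30,35,42,50,60]'

```text
clock: 13.72
position: [0.5987, -0.0105, 0.2817]
eef_rot: [-1.358, 1.101, 1.339]
wrist_force: [0.3, 0.6, 0.6]
grip_width: 0.701
```

```bash
python3 - <<'E'
from plant import sense,capture
import numpy as np,cv2
F=[]
for i in range(20):
  c=capture("side");s=sense();F.append(s["wrist_force"])
  if i==0:c0=c
w=capture("wrist")
print(np.mean(F,0),s["position"],s["grip_width"],s["clock"])
f=lambda i,h:cv2.resize(i[110:254,310:470,::-1],(400,360),interpolation=2)
cv2.imwrite("pics/g1.png",np.hstack([f(c["img"],0),cv2.resize(w["img"][80:,150:472,::-1],(400,360))]))
d=cv2.absdiff(c["img"],c0["img"]);print((d.max(2)>40).sum())
E
```

```text
[ 0.12585995 -0.0044891   0.02035491] [ 0.59872406 -0.01052172  0.28168748] 0.7038449081532275 14.725
6
```

View pics/g1.png

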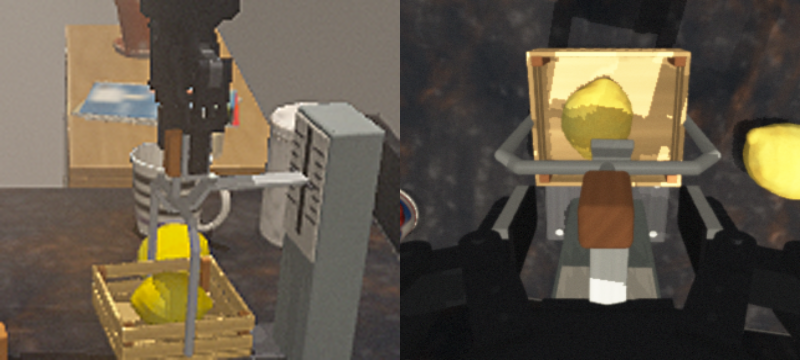

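The basket hangs in the hook with the lemon in it, and the fingers are clear of the grip on both sides. Withdrawing straight up.

apply_moves --xyz '[[0,0,5],[0,0,15],[0,0,25],[0,0,30],[0,0,30]]' --turn '[[0,0,0],[0,0,0],[0,0,0],[0,0,0],[0,0,0]]' --claw '[70,70,70,70,70]'

```text
clock: 15.4
position: [0.598, -0.0105, 0.3911]
eef_rot: [-1.356, 1.102, 1.341]
wrist_force: [-0.1, 0.6, -1.1]
grip_width: 0.817
```

apply_moves --xyz '[[0,0,15],[0,0,0],[0,0,0],[0,0,0],[0,0,0]]' --turn '[[0,0,0],[0,0,0],[0,0,0],[0,0,0],[0,0,0]]' --claw '[70,70,70,70,70]'

```text
clock: 16.02
position: [0.5979, -0.0105, 0.4106]
eef_rot: [-1.36, 1.099, 1.335]
wrist_force: [0.1, 0.1, -0.9]
grip_width: 0.819
```

```bash
python3 - <<'E'
from plant import sense,capture
import numpy as np,cv2,pickle
d=pickle.load(open("c.pkl","rb"))
P=[]
for i in range(40):
  c=capture("side");P.append(c["img"])
s=sense();print(s["position"],s["wrist_force"],s["clock"])
print([(cv2.absdiff(P[-1],P[i]).max(2)>40).sum() for i in(0,10,20,30)])
r=np.s_[235:360,270:350];print("empty basket diff",(cv2.absdiff(P[-1][r],d["side"]["img"][r]).max(2)>50).sum())
cv2.imwrite("pics/h1.png",cv2.resize(P[-1][100:340,250:570,::-1],(800,600),interpolation=2))
E
```

```text
[ 0.59809126 -0.01053277  0.41132797] [-0.2412813  -0.62919271 -0.24542594] 18.025
[np.int64(101), np.int64(1), np.int64(0), np.int64(0)]
empty basket diff 3
```

View pics/h1.png

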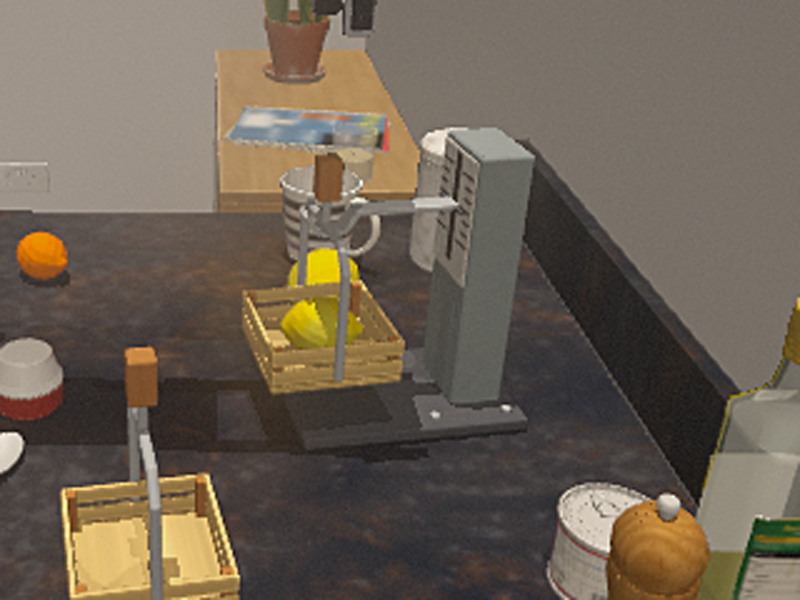

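The basket hangs still and level with the lemon in it, the arm is clear, and the empty basket hasn't moved. Handing in.

```bash
python3 -c "
from plant import sign_off;print(sign_off())"
```

```text
the job is handed in; nothing more can be done
None
```

The lemon basket is hanging on the spring scale with the lemon in it, and I handed the job in at about 18 s on the robot's clock. I picked the basket up by its wooden grip and brought the bar in over the free end of the hook. I then lowered it at about 24 mm/s until the hook carried the weight, let go gently and withdrew straight up.

- **Hanging still:** compared side pictures over the last second and a half showed at most one changed pixel, and the basket looks level.
- **Hook travel:** the hook has sunk about 31 mm. That comes from the tool height just before I let go; I did not read the scale itself.
- **Empty basket:** it looks the same as in the first picture, so it has not moved.
- **Robot:** the gripper is more than 100 mm above the basket, and the wrist force reads only noise.
- **One reading that disagreed:** just before release there was a side force of about 1 N. It reversed direction with a 1 mm shift, so I took it for friction in the hook. After release I saw no effect from it.

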